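Slide the harness board out over the riser's end and hold it

TASK

I need to get at the nuts under the two connector holders on the harness board. Slide the board out over the riser's end, flat on the riser all the way and never tipping or lifted, until the black line drawn across it lies right along the riser's end edge over its whole length, and leave the other things on the bench alone. It is nose-heavy and would tip over the edge, so keep hold of it and finish still holding it level and still in that place; do not let go.

Things in the scene. Friction and masses are not known exactly. Their poses are not given: they have to be found in the camera images.
- riser: Bench riser fixed to the bench: grey flat top, 200 mm (its x) by 360 mm (its y), 18 mm thick, on four steel legs, blue trays under it; no rails or stops. Origin on the bench under the top's middle; the top surface is 120 mm above it. Its -y axis points outward, to the end the board is slid over; at yaw 0 that is the robot's right. It may stand turned by up to 0.4 rad.
- riser_edge (a point): Middle of the riser's outer end edge, on the top surface: 180 mm from the riser's origin along its -y, 120 mm up. The edge is straight and runs 100 mm to either side along the riser's x; this point has the riser's axes.
- board: Harness form board: light plywood 120 mm (its x) by 360 mm (its y), 12 mm thick, 0.58 to 0.9 kg, loose and flat on the riser, its nose 15 to 95 mm over the outer end, skewed up to 0.1 rad. Origin mid-underside; nose at y -180 mm, tail at +180. Centre of mass 47 mm from the origin towards the nose: with the line at the edge it tips unless the handle is held down with 3 to 6 N.
- handle (a point): Centre of the bow handle's bar at the board's tail: dark square steel bar, 12 x 12 mm in section, 100 mm long across the board (along its x; 76 mm free between its legs), 26 mm clear above the board's top. At board x 0, y +140 mm, 44 mm above the underside. Rigidly fixed; the board can be pushed, pulled and held by it.
- line_mid (a point): Middle of the black line drawn square across the board (4 mm wide, 120 mm long, over the top and down both edges), taken at the underside: board x 0, y +20 mm, which is 200 mm from the nose and 120 mm from the handle.
- line_near (a point): The end of the black line at the board's x = -60 mm edge (the robot's side), at the underside.
- line_far (a point): The end of the black line at the board's x = +60 mm edge (away from the robot), at the underside.
- holder_nose (a point): Top centre of the connector holder at the nose, a metal block 104 x 48 mm: board y -150 mm, 46 mm above the underside. Four forming posts, 8 mm thick and 36 mm tall, stand at board x +-42 mm, y -95 and +48 mm.
- holder_mid (a point): Top centre of the second connector holder, 94 x 38 mm: board y -30 mm, 38 mm above the underside.
- bin: Bystander: blue open bin with nuts, 100 x 150 mm, 60 mm tall, on the bench to the right. Origin under its middle. Leave alone.
- tape: Bystander: roll of paper tape lying flat, 96 mm across, 24 mm tall. Origin under its middle. Leave alone.
- driver: Bystander: screwdriver with a red handle, 200 mm long and 26 mm thick, lying along its own x on the bench. Origin near its middle. Leave alone.

How it is judged:
By the outcome, as a careful person would: the job done as asked, in the order asked, and still so for the second after the job is handed in, while the arm keeps its last pose, push and grip.
It also fails if it takes over 35 s, if anything falls off the work surface, if the arm or the gripper's body presses on something with over 40 N, if the wrist force passes 120 N, or if a joint passes its speed limit or range.

ROBOT

A 7-joint arm with a two-finger parallel gripper is mounted at the origin on the work surface. World frame = base frame: x ahead of the robot, y to its left, z up, the work surface at z = 0. Lengths are in mm, angles in rad, forces in N, time in s.
With the tool pointing down it reaches from about 425 to 875 mm from the base axis. Payload 4.7 kg.
Tool frame: the origin (TCP) lies between the finger pads; the fingertips stand 11 mm ahead of it and the grasp point (between the pads) lies 8 mm behind it; z points along the fingers, y is the line along which they close (so a half turn about z gives the same grasp; the last joint's range is limited). The gripper opens to 85 mm and grips with 20 to 120 N. Pads are 22 mm wide; open, the fingers measure 114 mm over their backs; the gripper's body (76 mm by 85 mm) begins 54 mm behind the grasp point. The pads swing forward as they close: fully open they stand 13 mm farther back than shut.
Start: joints at [1.29, 0.321, -0.07, 1.45, 0.023, 1.371, -0.057], TCP at [188.836, -621.984, 242.349] pointing down, gripper open.
Joint ranges: [-2.86, 2.86], [-0.3, 2.09], [-1.38, 1.24], [0.06, 2.45], [-1.56, 4.7], [0.09, 2.05], [-2.69, 2.69]. Speed limits (rad/s): [2.57, 2.57, 3.14, 3.14, 3.14, 3.14, 3.14].

INTERFACE

Orientations are given as a rotation vector (axis times angle).
In Python, from bench import r gives the robot as it stands. The module is installed in compiled form; this text tells all that it offers.
- The arm moves only by the tool drive_tool, never from a script. Its argument "deltas" is a list of rows, each a list of 6 numbers: the shift along the tool's x, y, z normalised to -1 to 1, where 1 is 5 cm, then the turn, a rotation vector about the tool's x, y, z normalised to -1 to 1, where 1 is 0.12 rad. A call has 1 to 8 rows; each row shifts and turns the commanded pose from where the row before left it, along the tool's axes as they then stand; what a row does not reach is not made up. A row lasts 1/8 s, in which the tool goes at most 62.5 mm and 10.7 degrees, less where a joint would pass 70% of its speed; a pose out of reach is approached as far as the arm can. A call with a number of a shift or a turn outside -1 to 1 is refused whole. A call with a gripper value outside its range is refused whole. "fingers" is the opening, from 0 (shut) to 1 (fully open), set as the call begins (left out, the last holds). The fingers move at their own pace and stop on an object; the grip force is fixed at half the most. Time passes only in rows, so rows that do not move let the fingers close. It gives the time, the measured TCP pose, the force, the opening and the grip force at its end, in the units of the state.
- r.observe(): the state, without advancing time (a new reading comes with each control period).
- r.read_camera(name): name is "side" or "top" or "wrist"; returns the picture (420x560x3 uint8, blue, green, red); there is no depth.
- r.get_calibration(name): a dict with "vfov" (degrees; the focal length in pixels is half the picture's height over the tangent of half this angle, whatever the lens; pixels are square), "cx", "cy" (the principal point, pixels), "R" (3x3) and "t" (3): a world point X has camera coordinates R X + t; the wrist camera has in their place "mount" (4x4, takes a point from camera to tool coordinates, whose origin is the TCP and whose axes are the flange's). Camera axes: x right, y down, z forward; pixel columns grow to the right and rows downward; lengths in mm; the calibration is good to about 2 mm. A picture is of the moment at which its call begins: read the wrist's pose just before it. get_calibration takes no time and is no camera call.
- r.close_job(): hands the job in; it is judged then, once.
The state is a dict: "time_s": time; "joints": joint angles; "joint_vel": joint speeds; "joint_efforts": joint torques, N m; "tool_pos": TCP position; "orientation": TCP orientation; "wrist_force": force on the tool from outside, world axes, zero at the start; "moment": the same for the moment, N m; "gripper_width": finger opening in mm; "grasp_force": force on a finger pad.
Only numpy, scipy, OpenCV 4.12 (cv2) and the standard library are available. Lean on these libraries where they do the work, as an engineer would, in place of code of your own. Each camera call takes 0.05 s, during which the arm holds its last target. There are 200 camera calls.

## Working session

There is one attempt and no reset: what is moved stays moved. The work goes in short steps, Python scripts to look and compute and a tool call to move; the robot and the scene stay as the last step left them, time stands still between calls to the robot, and variables do not carry over. Pictures are saved under pics/ and viewed, at most 10 in all, crops included, and the job is handed in when it is done.

Besides the shell and the picture viewer there is one more tool, called after "Call:" as name(argument=value, ...), one argument or row to a line, values as JSON. drive_tool: Moves the arm, as the interface text tells. Its arguments: {"type":"object","properties":{"deltas":{"type":"array"},"fingers":{"type":"number"}},"required":["deltas"]}

```bash
mkdir -p pics
python3 - <<'E'
from bench import r
import cv2,numpy as np
print(r.observe())
for n in("top","side","wrist"):
    cv2.imwrite(f"pics/{n}0.png",r.read_camera(n)); print(n,r.get_calibration(n))
E
```

```text
{'time_s': 0.0, 'joints': array([ 1.29006412,  0.3218105 , -0.07009733,  1.45168642,  0.02259117,
        1.37077976, -0.05690966]), 'joint_vel': array([-0.00043932, -0.00060508,  0.00082514, -0.0005554 , -0.00074339,
        0.00173436,  0.00083253]), 'joint_efforts': array([-2.25594572e-04, -4.93579030e+01, -3.82242780e-01, -3.14331865e+01,
        1.30974545e-02,  1.14071171e-02, -6.02232760e-06]), 'tool_pos': array([ 188.69087994, -621.46972178,  241.2259465 ]), 'orientation': array([-3.10566978e+00, -4.61220990e-01,  5.70067005e-04]), 'wrist_force': array([ 0.1011255 ,  0.2207966 , -0.01151168]), 'moment': array([-0.0189573 , -0.01346717,  0.02880407]), 'grasp_force': 0.0, 'gripper_width': 85.50331049980619}
top {'vfov': 46.65715917019428, 'cx': 284.2911107607348, 'cy': 219.7695018645366, 'R': array([[ 0.02446896, -0.99967034,  0.00777751],
       [-0.98226154, -0.0254882 , -0.18577572],
       [ 0.18591271, -0.00309381, -0.98256139]]), 't': array([-109.8590278 ,  524.13656199, 1177.42189508])}
side {'vfov': 46.36302746170784, 'cx': 273.81677859251624, 'cy': 203.8016236393103, 'R': array([[-0.99897126, -0.04486973, -0.00656701],
       [-0.02193529,  0.60486708, -0.79602429],
       [ 0.03968956, -0.79506134, -0.60522906]]), 't': array([ 499.01446072,  163.30214935, 1172.77980749])}
wrist {'vfov': 66.55827777841526, 'cx': 277.318622491112, 'cy': 206.2569280348708, 'mount': array([[-2.00703584e-04, -9.57068359e-01, -2.89862235e-01,
         7.43270335e+01],
       [ 9.99999965e-01, -2.41305476e-04,  1.04333215e-04,
         2.98747608e-01],
       [-1.69799363e-04, -2.89862204e-01,  9.57068375e-01,
        -1.31678617e+02],
       [ 0.00000000e+00,  0.00000000e+00,  0.00000000e+00,
         1.00000000e+00]])}
```

View pics/top0.png

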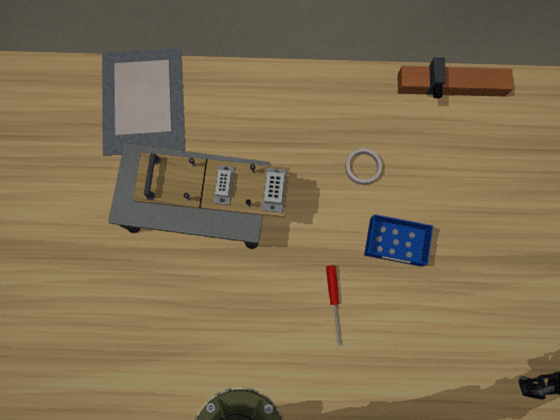

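View pics/side0.png

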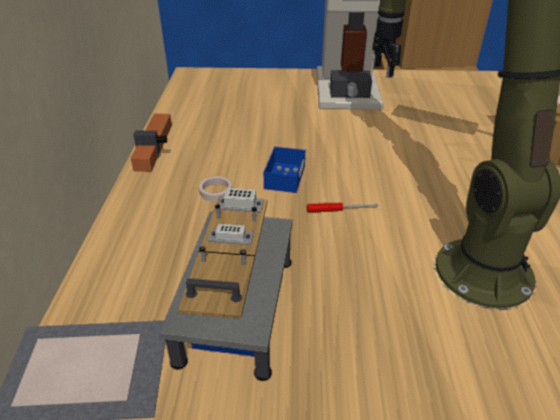

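The top view shows the board (135–287, 152–216) on the riser, the handle at (151,175), the line at x≈204, and the riser end edge from about (270,163) to (261,241). In the side view the handle is at (214,288) and the line at (228,252). I'll zoom in to measure.

```bash
cat > h.py <<'E'
import numpy as np,cv2
from bench import r
from scipy.spatial.transform import Rotation as Ro
def cam(n,st=None):
    c=r.get_calibration(n)
    if n=="wrist":
        st=st or r.observe(); T=np.eye(4);T[:3,:3]=Ro.from_rotvec(st["orientation"]).as_matrix();T[:3,3]=st["tool_pos"]
        M=T@c["mount"];R=M[:3,:3].T;t=-R@M[:3,3]
    else: R,t=np.array(c["R"]),np.array(c["t"])
    return 210/np.tan(np.radians(c["vfov"]/2)),c["cx"],c["cy"],R,t
def toz(C,uv,z):
    f,cx,cy,R,t=C; o=-R.T@t; uv=np.atleast_2d(uv).astype(float)
    d=np.c_[(uv[:,0]-cx)/f,(uv[:,1]-cy)/f,np.ones(len(uv))]@R
    return o+d*((z-o[2])/d[:,2])[:,None]
def proj(C,X):
    f,cx,cy,R,t=C; p=np.atleast_2d(X)@R.T+t
    return np.c_[f*p[:,0]/p[:,2]+cx,f*p[:,1]/p[:,2]+cy]
E
python3 - <<'E'
import cv2,numpy as np
a=cv2.imread("pics/top0.png")[135:260,100:300]; b=cv2.imread("pics/side0.png")[175:375,150:310]
a=cv2.resize(a,None,fx=4,fy=4,interpolation=cv2.INTER_CUBIC)
b=cv2.resize(b,None,fx=3,fy=3,interpolation=cv2.INTER_CUBIC)
for i in range(0,800,80): cv2.putText(a,str(100+i//4),(i,10),0,.35,(255,255,255))
for i in range(0,500,80): cv2.putText(a,str(135+i//4),(0,i+10),0,.35,(255,255,255))
cv2.imwrite("pics/top0z.png",a);cv2.imwrite("pics/side0z.png",b)
E
```

```text
(no output)
```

View pics/top0z.png

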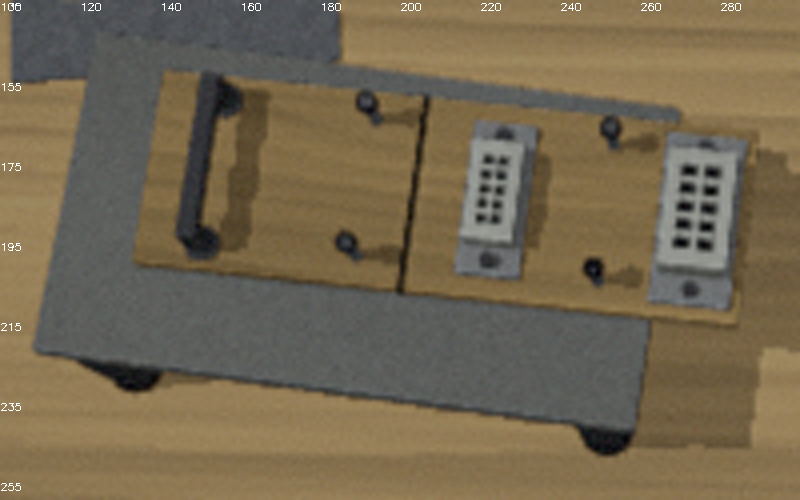

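View pics/side0z.png

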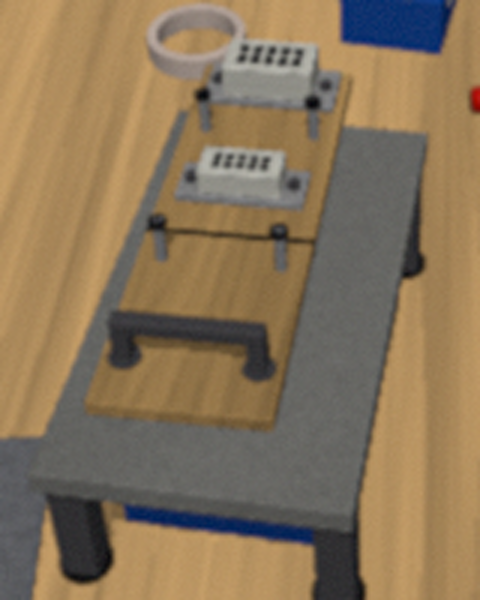

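The zooms show the riser's far corners and end edge, the line from crop (427,97) to (402,292), the board corners, and the handle bar from (213,75) to (187,240). Now I'll turn these into poses.

Run:
```python
from h import *
C=cam("top"); S=cam("side")
print("campos",-C[3].T@C[4],-S[3].T@S[4])
px=lambda l:np.array(l,float)/4+[100-.375,135-.375]
sx=lambda l:np.array(l,float)/3+[150-.33,175-.33]
print("riser FL FR NR NL\n",toz(C,px([(93,40),(680,110),(635,430),(37,352)]),120).round(1))
print("board TF TN NN linefar linenear\n",toz(C,px([(165,72),(136,264),(735,322),(427,97),(402,292)]),132).round(1))
print("handle far near\n",toz(C,px([(210,75),(187,238)]),170).round(1))
print("side: riser TL TR(edge near) ; ",toz(S,sx([(32,480),(352,522),(427,135)]),120).round(1))
print("side: board tail far near, line near, \n",toz(S,sx([(88,408),(272,420),(314,241)]),132).round(1))
print("side: handle\n",toz(S,sx([(112,318),(266,330)]),170).round(1))
```

```text
campos [ 298.62962349  -92.82079889 1255.11557551] [455.53606876 856.04643185 843.0699244 ]
riser FL FR NR NL
 [[689.5 301.4 120. ]
 [654.8 -57.3 120. ]
 [458.4 -36.8 120. ]
 [495.8 317.8 120. ]]
board TF TN NN linefar linenear
 [[666.4 252.4 132. ]
 [547.9 260.1 132. ]
 [522.2 -93.9 132. ]
 [655.   94.3 132. ]
 [535.1 102.5 132. ]]
handle far near
 [[652.9 214.5 170. ]
 [555.4 220.3 170. ]]
side: riser TL TR(edge near) ;  [[690.3 303.9 120. ]
 [496.1 326.2 120. ]
 [457.8 -34.2 120. ]]
side: board tail far near, line near, 
 [[664.1 257.3 132. ]
 [548.8 262.3 132. ]
 [535.2 101.5 132. ]]
side: handle
 [[652.3 216.7 170. ]
 [554.6 223.2 170. ]]
```

Call:
drive_tool(
  deltas=[
    [0,0,0,0,0,1],
    [0,0,0,0,0,1],
    [0.82,-0.73,0,0,0,1],
    [0.82,-0.73,0,0,0,0],
    [0.82,-0.73,0,0,0,0],
    [0.82,-0.73,0,0,0,0],
    [0.82,-0.73,0,0,0,0],
    [0.82,-0.73,0,0,0,0],
  ],
  fingers=1,
)

```text
time_s: 1.15
tool_pos: [445.3, -413.2, 242.1]
orientation: [3.14, -0.103, -0.0]
wrist_force: [0.6, -0.3, 0.1]
gripper_width: 85.6
grasp_force: 0.0
```

Call:
drive_tool(
  deltas=[
    [0.41,-0.92,0,0,0,0],
    [0.41,-0.92,0,0,0,0],
    [0.41,-0.92,0,0,0,0],
    [0.41,-0.92,0,0,0,0],
    [0.41,-0.92,0,0,0,0],
    [0.41,-0.92,0,0,0,0],
    [0.41,-0.92,0,0,0,0],
  ],
)

```text
time_s: 2.02
tool_pos: [608.8, -101.2, 242.1]
orientation: [3.14, -0.103, -0.0]
wrist_force: [0.5, -0.2, 0.4]
gripper_width: 85.3
grasp_force: 0.0
```

Call:
drive_tool(
  deltas=[
    [-0.05,-0.85,0,0,0,0],
    [-0.05,-0.85,0,0,0,0],
    [-0.05,-0.85,0,0,0,0],
    [-0.05,-0.85,0,0,0,0],
    [-0.05,-0.85,0,0,0,0],
    [-0.05,-0.85,0,0,0,0],
    [-0.2,-0.8,0,0,0,0],
    [0,0,0,0,0,0],
  ],
)

```text
time_s: 3.02
tool_pos: [600.7, 198.8, 242.1]
orientation: [-3.138, 0.09, 0.002]
wrist_force: [-0.0, -0.1, -0.5]
gripper_width: 85.5
grasp_force: 0.0
```

Run:
```python
from h import *
s=r.observe(); print(s["tool_pos"],s["orientation"],s["joints"].round(2),s["wrist_force"])
im=r.read_camera("wrist"); cv2.imwrite("pics/w1.png",im)
C=cam("wrist",s)
print(proj(C,[[654,216,170],[555,222,170],[604.5,219,170],[655,94.5,132],[535,102,132]]).round(0))
```

```text
[600.67197516 198.78822593 242.08650365] [-3.13778021e+00  9.02329644e-02  2.21896029e-03] [ 0.1   0.34 -0.58  1.48  0.18  1.38 -2.12] [-0.02999475 -0.0505742  -0.45297579]
[[245. 146.]
 [249. 285.]
 [247. 220.]
 [415. 129.]
 [396. 275.]]
```

View pics/w1.png

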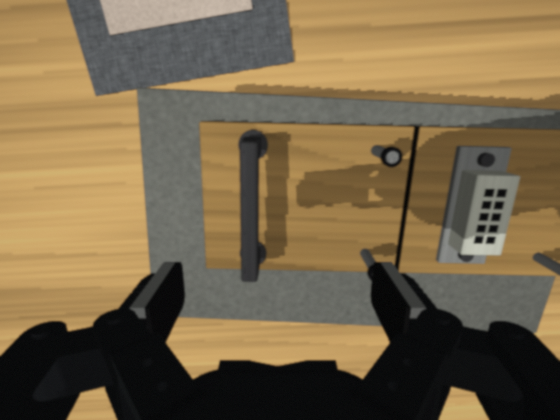

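The wrist view shows the handle bar upright at column 250, rows 138–280, and the line from (417,127) to (399,270). The bar centre is at about (606, 217). I'll align over it and descend.

Call:
drive_tool(
  deltas=[
    [0.09,-0.38,0,0,0,0.07],
    [0,0,0.5,0,0,0],
    [0,0,0.5,0,0,0],
    [0,0,0.4,0,0,0],
    [0,0,0.3,0,0,0],
    [0,0,0,0,0,0],
  ],
)

```text
time_s: 3.82
tool_pos: [607.9, 211.3, 156.0]
orientation: [3.138, -0.116, -0.003]
wrist_force: [0.2, -0.7, 0.3]
gripper_width: 85.4
grasp_force: 0.0
```

Run:
```python
from h import *
s=r.observe(); print(s["tool_pos"],s["orientation"],s["joints"].round(2),s["wrist_force"])
im=r.read_camera("wrist"); cv2.imwrite("pics/w2.png",im)
C=cam("wrist",s)
print(proj(C,[[656,213,170],[556,220,170],[606,217,170]]).round(0))
# tool y plane through TCP
R=Ro.from_rotvec(s["orientation"]).as_matrix(); p=s["tool_pos"].copy()
print(proj(C,[p+[0,0,14]+R[:,0]*k for k in(-20,0,20,50)]).round(0), np.arctan2(R[1,0],R[0,0]),R[:,2])
```

```text
[607.91200546 211.28943062 155.9616232 ] [ 3.13846814 -0.11645539 -0.00331757] [ 0.06  0.42 -0.56  1.56  0.23  1.24 -2.18] [ 0.1702916  -0.71897194  0.28842656]
[[263. 183.]
 [267. 393.]
 [264. 300.]]
[[277. 335.]
 [277. 295.]
 [277. 251.]
 [277. 178.]] -0.0741786597549836 [-2.14692620e-03 -8.83919629e-04 -9.99997305e-01]
```

View pics/w2.png

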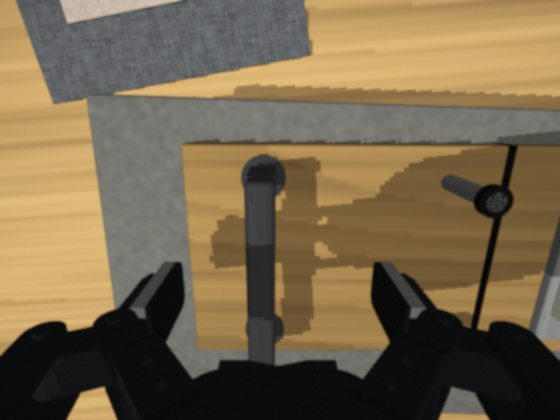

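The bar is vertical in the image at column ≈261 against the tool's centre line at 277. That is parallel but about 7.5 mm off, so I'll correct it and close.

Call:
drive_tool(
  deltas=[
    [0,-0.15,0,0,0,0],
    [0,0,0,0,0,0],
    [0,0,0,0,0,0],
  ],
)

```text
time_s: 4.25
tool_pos: [609.1, 220.0, 157.8]
orientation: [-3.139, 0.115, -0.001]
wrist_force: [-0.4, 0.6, -0.1]
gripper_width: 85.5
grasp_force: 0.0
```

Call:
drive_tool(
  deltas=[
    [0,0,0,0,0,0],
    [0,0,0,0,0,0],
    [0,0,0,0,0,0],
    [0,0,0,0,0,0],
    [0,0,0,0,0,0],
    [0,0,0,0,0,0],
    [0,0,0,0,0,0],
    [0,0,0,0,0,0],
  ],
  fingers=0,
)

```text
time_s: 5.25
tool_pos: [609.0, 219.2, 157.4]
orientation: [3.139, -0.116, -0.0]
wrist_force: [-1.7, -1.7, 3.0]
gripper_width: 11.1
grasp_force: 60.2
```

Run:
```python
from h import *
s=r.observe(); print(s)
R=Ro.from_rotvec(s["orientation"]).as_matrix();print(R.round(4),np.arctan2(R[1,0],R[0,0]))
im=r.read_camera("top"); cv2.imwrite("pics/top1.png",im)
```

```text
{'time_s': 5.25, 'joints': array([ 0.04956801,  0.42279094, -0.563954  ,  1.54845211,  0.23467488,
        1.23878973, -2.19607247]), 'joint_vel': array([ 0.00085704, -0.00031481, -0.00148787,  0.00027987,  0.00068798,
       -0.00204338, -0.00053042]), 'joint_efforts': array([ -1.14244591, -47.16623425,  -7.46607944, -29.17738616,
        -0.28865942,  -0.8385147 ,   0.13082864]), 'tool_pos': array([608.95058282, 219.2302628 , 157.43130198]), 'orientation': array([ 3.13882927e+00, -1.15914938e-01, -8.16275150e-05]), 'wrist_force': array([-1.73860608, -1.71435135,  2.99013835]), 'moment': array([-0.37950077,  0.30346067, -0.10476557]), 'grasp_force': 60.17072081565857, 'gripper_width': 11.118082636130769}
[[ 9.973e-01 -7.380e-02 -1.000e-04]
 [-7.380e-02 -9.973e-01 -6.000e-04]
 [-0.000e+00  6.000e-04 -1.000e+00]] -0.07382516966958814
```

Call:
drive_tool(
  deltas=[
    [0,0.1,0,0,0,0.05],
    [0,0.2,0,0,0,0.05],
    [0,0.2,0,0,0,0.05],
    [0,0.2,0,0,0,0.05],
    [0,0.1,0,0,0,0.05],
  ],
)

```text
time_s: 5.92
tool_pos: [605.8, 178.8, 157.4]
orientation: [-3.137, 0.165, -0.001]
wrist_force: [0.9, 3.9, 1.2]
gripper_width: 10.5
grasp_force: 59.8
```

Call:
drive_tool(
  deltas=[
    [0,0.1,0.02,0,0,0],
    [0,0.2,0.02,0,0,0],
    [0,0.2,0,0,0,0],
    [0,0.2,0,0,0,0],
    [0,0.1,0,0,0,0],
  ],
)

```text
time_s: 6.55
tool_pos: [602.4, 141.8, 157.4]
orientation: [-3.134, 0.162, -0.005]
wrist_force: [0.5, 7.7, 7.0]
gripper_width: 10.9
grasp_force: 60.6
```

Call:
drive_tool(
  deltas=[
    [0,0.15,0.01,0,0,0],
    [0,0.2,0.01,0,0,0],
    [0,0.15,0,0,0,0],
    [0,0.1,0,0,0,0],
    [0,0,0,0,0,0],
  ],
)

```text
time_s: 7.18
tool_pos: [599.8, 112.6, 157.3]
orientation: [-3.134, 0.161, -0.008]
wrist_force: [0.7, 6.8, 9.3]
gripper_width: 11.2
grasp_force: 61.1
```

Run:
```python
from h import *
s=r.observe(); print(s["tool_pos"],s["orientation"],s["wrist_force"],s["moment"],s["gripper_width"])
R=Ro.from_rotvec(s["orientation"]).as_matrix();print(np.arctan2(R[1,0],R[0,0]),R[2])
a=r.read_camera("top"); b=r.read_camera("side"); w=r.read_camera("wrist")
for n,i in(("top2",a),("side2",b),("w3",w)): cv2.imwrite(f"pics/{n}.png",i)
x=cv2.resize(a[140:265,150:350],None,fx=4,fy=4,interpolation=cv2.INTER_CUBIC)[:, :800]
cv2.imwrite("pics/top2z.png",x)
```

```text
[599.80132897 112.61484655 157.34544651] [-3.13372843  0.16099712 -0.0076171 ] [0.73391052 6.78302483 9.34764174] [ 1.32281372 -0.02280767  0.01104728] 11.198044302527972
-0.1026701416063908 [ 0.00465756 -0.00396622 -0.99998129]
```

View pics/top2z.png

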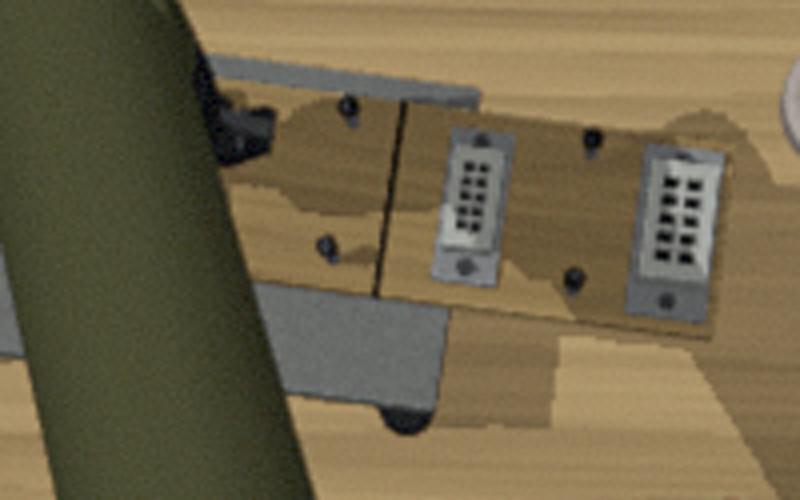

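View pics/w3.png

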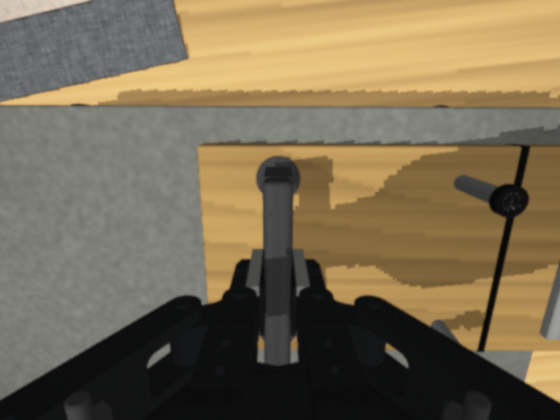

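The board is level on the riser, gripped centrally. In the top zoom the line runs from (405,100) to (377,296), and the riser end runs from (480,95) to (449,310) and on to (436,408). I'll fit these at sub-pixel level.

```bash
cat > m.py <<'E'
from h import *
def meas(a,z_line=132,near=(219,239),guess=None):
    C=cam("top"); g=a.astype(float)
    # line: darkest column per row near guess line (u0,v0)-(u1,v1)
    (u0,v0),(u1,v1)=guess; P=[]
    lum=g.sum(2)
    for v in range(int(v0)+3,int(v1)-2):
        uc=u0+(u1-u0)*(v-v0)/(v1-v0); us=np.arange(int(round(uc))-4,int(round(uc))+5)
        d=np.clip(np.median(lum[v,us])-lum[v,us]-40,0,None)
        if d.sum()>60: P.append(((us*d).sum()/d.sum(),v))
    L=toz(C,P,z_line)[:,:2]
    # riser edge, near part: warm (R-B) step
    w=g[:,:,2]-g[:,:,0]; Q=[]
    for v in range(*near):
        ue=262-(v-218)*.13; us=np.arange(int(ue)-7,int(ue)+8); s=w[v,us]; lo,hi=np.median(s[:4]),np.median(s[-4:])
        k=np.where((s[:-1]<(lo+hi)/2)&(s[1:]>=(lo+hi)/2))[0]
        if len(k): k=k[0]; Q.append((us[k]+((lo+hi)/2-s[k])/(s[k+1]-s[k]),v))
    E=toz(C,Q,120)[:,:2]
    fit=lambda X:np.polyfit(X[:,0],X[:,1],1)
    return fit(L),fit(E),L,E
E
python3 - <<'E'
from m import *
for n,g,nr in(("top0",((206.4,159),(200.2,208)),(219,239)),("top2",((251,165),(244,214)),(222,239))):
    fl,fe,L,E=meas(cv2.imread(f"pics/{n}.png"),guess=g,near=nr)
    print(n,"line",fl.round(4),np.polyval(fl,[540,590,640]).round(1),"edge",fe.round(4),np.polyval(fe,[470,590]).round(1),len(L),len(E), L[[0,-1]].round(0),E[[0,-1]].round(0), np.std(L[:,1]-np.polyval(fl,L[:,0])),np.std(E[:,1]-np.polyval(fe,E[:,0])))
C=cam("top");print("far corner now",toz(C,[(150+480/4-.4,140+91/4-.4)],120), "edge from crop near", toz(C,[(150+449/4-.4,140+310/4-.4),(150+436/4-.4,140+405/4-.4)],120))
E
```

```text
top0 line [-8.070000e-02  1.474914e+02] [103.9  99.9  95.8] edge [-0.11   13.5732] [-38.1 -51.3] 44 20 [[647.  95.]
 [541. 104.]] [[514. -43.]
 [468. -38.]] 0.3477543446178515 0.1416847093151228
top2 line [-0.1083 57.22  ] [ -1.3  -6.7 -12.1] edge [-0.1089 12.9624] [-38.2 -51.3] 44 17 [[635. -12.]
 [530.  -0.]] [[507. -42.]
 [468. -38.]] 0.2743846346314668 0.15529588771874805
far corner now [[654.20661192 -57.29662661 120.        ]] edge from crop near [[518.4733529  -42.97685804 120.        ]
 [461.39026277 -37.21688114 120.        ]]
```

Call:
drive_tool(
  deltas=[
    [0,0.1,0,0,0,0],
    [0,0.2,0,0,0,0],
    [0,0.2,0,0,0,0],
    [0,0.15,0,0,0,0],
    [0,0.1,0,0,0,0],
    [0,0,0,0,0,0],
    [0,0,0,0,0,0],
  ],
)

```text
time_s: 8.2
tool_pos: [596.0, 75.3, 157.3]
orientation: [-3.134, 0.161, -0.008]
wrist_force: [-0.1, 9.0, 10.7]
gripper_width: 10.5
grasp_force: 61.2
```

Run:
```python
from m import *
s=r.observe(); print(s["tool_pos"],s["orientation"],s["wrist_force"],s["moment"],s["gripper_width"])
R=Ro.from_rotvec(s["orientation"]).as_matrix();print(np.arctan2(R[1,0],R[0,0]),R[2])
d=112.6-s["tool_pos"][1]
a=r.read_camera("top"); cv2.imwrite("pics/top3.png",a)
b=r.read_camera("side"); cv2.imwrite("pics/side3.png",b)
C=cam("top")
# expected line ends after move
ends=[[642,57.22-.1083*635-d,132],[526,57.22-.1083*530-d,132]]
g=proj(C,ends); print(g)
fl,fe,L,E=meas(a,guess=g,near=(224,239))
print(fl,np.polyval(fl,[520,580,640]),fe,np.polyval(fe,[470,520,580,640]),len(L),np.std(L[:,1]-np.polyval(fl,L[:,0])))
x=cv2.resize(a[150:250,210:340],None,fx=6,fy=6,interpolation=cv2.INTER_CUBIC)
cv2.imwrite("pics/top3z.png",x)
```

```text
[596.01367437  75.28497807 157.3101022 ] [-3.134199    0.16087599 -0.00755351] [-0.09377881  9.02791941 10.72161202] [ 1.4522136   0.02953016 -0.06141871] 10.485048138107667
-0.10257654864452856 [ 0.00464032 -0.00350092 -0.99998311]
[[265.82090623 165.63941418]
 [259.43437445 212.92636251]]
[-0.10891581 19.99996272] [-36.63626081 -43.17120968 -49.70615854] [-0.11412264 15.53310577] [-38.10453675 -43.81066893 -50.65802755 -57.50538617] 42 0.3299279519352381
```

View pics/top3z.png

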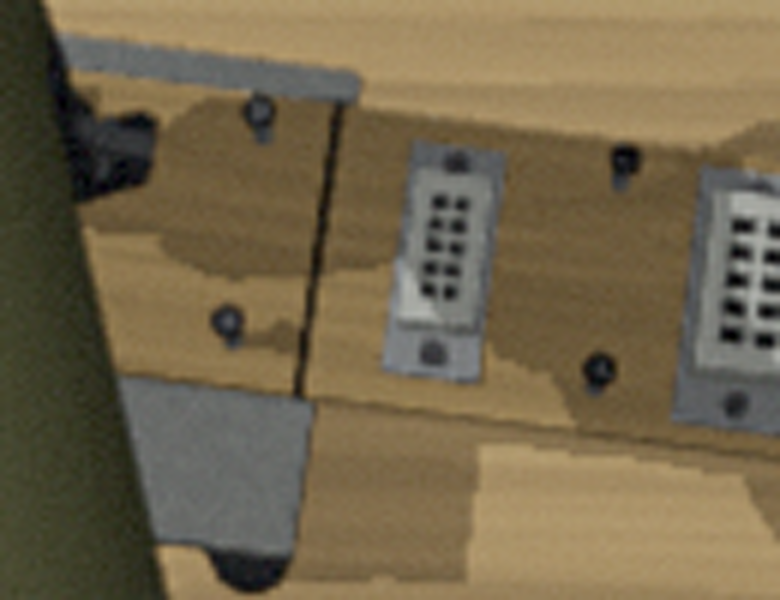

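The near-end gap is about 5–7 mm and the far-end gap about 7 mm, so the line is nearly parallel to the edge. I'll move 5 mm, then measure with the closer wrist camera.

Call:
drive_tool(
  deltas=[
    [0,0.05,0,0,0,0],
    [0,0.05,0,0,0,0],
    [0,0,0,0,0,0],
    [0,0,0,0,0,0],
  ],
)

```text
time_s: 8.8
tool_pos: [595.5, 71.1, 157.4]
orientation: [-3.133, 0.16, -0.008]
wrist_force: [1.1, 7.4, 10.6]
gripper_width: 10.8
grasp_force: 61.1
```

Run:
```python
from m import *
s=r.observe(); print(s["tool_pos"],s["wrist_force"],s["moment"])
w=r.read_camera("wrist"); cv2.imwrite("pics/w4.png",w)
a=np.mean([r.read_camera("top") for _ in range(4)],0); np.save("top4.npy",a); cv2.imwrite("pics/top4.png",a)
x=cv2.resize(w[100:380,400:560],None,fx=2,fy=2,interpolation=cv2.INTER_CUBIC)
y=cv2.resize(a[150:225,240:285].astype(np.uint8),None,fx=7.5,fy=7.5,interpolation=cv2.INTER_CUBIC)
o=np.zeros((563,320+340,3),np.uint8); o[:560,:320]=x; o[:y.shape[0],322:322+y.shape[1]]=y[:563,:338]
cv2.imwrite("pics/c4.png",o)
```

```text
[595.51747306  71.14508152 157.35668427] [ 1.13918432  7.36752259 10.55485587] [ 1.68614464 -0.03134458 -0.04088624][ WARN:0@6.481] global loadsave.cpp:1063 imwrite_ Unsupported depth image for selected encoder is fallbacked to CV_8U.
```

View pics/c4.png

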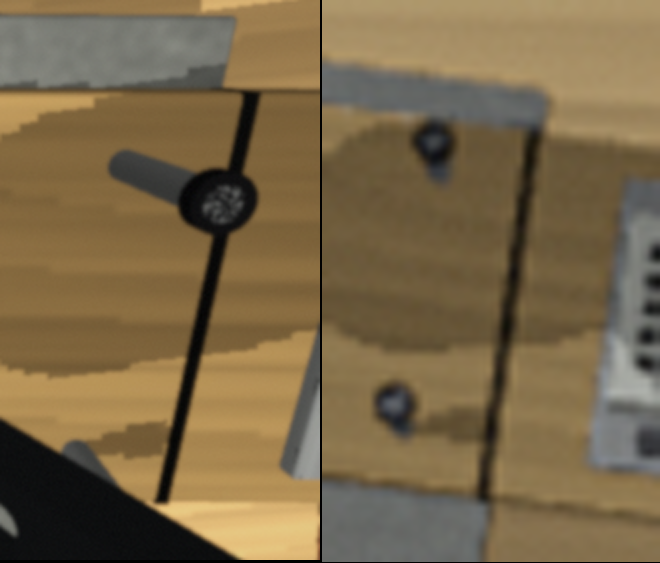

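The wrist crop (left) shows the line's far end at crop (250,92) and the riser's far edge from (235,17) to (222,88). The top crop shows the line within about 2 mm of the edge at both ends. I'll work out the exact gap.

Run:
```python
from m import *
s=r.observe(); C=cam("wrist",s); q=lambda l:np.array(l,float)/2+[400-.25,100-.25]
print("wrist edge",toz(C,q([(235,17),(222,88)]),120).round(1),"line",toz(C,q([(251,93),(163,500)]),132).round(1))
a=np.load("top4.npy"); T=cam("top")
g=proj(T,[[637,-44.5,132],[518,-31.5,132]])
g=[(240+(538-322)/7.5,150+125/7.5),(240+(484-322)/7.5,150+497/7.5)]
fl,fe,L,E=meas(a,guess=g,near=(220,239))
fl=np.polyfit(L[:,0],L[:,1],1)
fe_all=np.polyfit(np.r_[E[:,0],654.5],np.r_[E[:,1],-57.3],1)
print("top line",fl,np.polyval(fl,[520,580,640]),"edge",fe,np.polyval(fe,[520,580,640]),fe_all,np.polyval(fe_all,[520,580,640]))
# far edge of the riser strip: warm step per row
w=a[:,:,2]-a[:,:,0]
for v in range(160,168): print(v,w[v,264:276].round(0))
for v in (217,219,222,225): print(v,w[v,255:268].round(0), a.sum(2)[v,255:268].round(0))
```

```text
wrist edge [[657.9 -56.9 120. ]
 [640.3 -55.5 120. ]] line [[640.4 -54.2 132. ]
 [522.3 -42.4 132. ]]
top line [-0.10793232 15.14785717] [-40.97695151 -47.45289097 -53.92883043] edge [-0.10744093 12.33733176] [-43.53195183 -49.97840762 -56.42486342] [-0.10376573 10.54118473] [-43.41699465 -49.64293843 -55.86888221]
160 [69. 70. 68. 68. 69. 68. 66. 66. 66. 66. 66. 66.]
161 [29. 40. 40. 42. 52. 60. 68. 68. 67. 66. 66. 67.]
162 [ 0.  5.  5.  6. 12. 30. 64. 68. 66. 67. 68. 67.]
163 [-1. -2. -1. -2. -3.  8. 50. 67. 66. 64. 64. 65.]
164 [-1. -1. -1. -1. -3.  7. 51. 63. 62. 63. 62. 61.]
165 [-1. -1. -1. -4. -2. 13. 56. 65. 63. 62. 62. 62.]
166 [ 3.  0. -2. -4. -3. 26. 65. 66. 63. 63. 62. 62.]
167 [38. 38. 35. 15.  2. 34. 62. 65. 63. 65. 64. 68.]
217 [-1.  0. -2. -0. -0.  1. -2. 25. 51. 50. 48. 46. 50.] [307. 315. 312. 309. 315. 310. 277. 224. 290. 284. 259. 263. 263.]
219 [-1.  1.  1.  0.  0. -2.  1. 34. 57. 56. 55. 53. 54.] [318. 314. 317. 322. 328. 330. 316. 256. 318. 331. 318. 322. 318.]
222 [ 2.  1.  0. -1. -1. -3. 18. 54. 55. 56. 56. 56. 56.] [326. 325. 322. 318. 324. 300. 242. 313. 328. 321. 318. 318. 326.]
225 [ 1.  2.  0. -1. -1. -0. 27. 56. 54. 54. 53. 53. 55.] [313. 316. 318. 314. 316. 298. 219. 308. 315. 310. 310. 312. 308.]
```

Call:
drive_tool(
  deltas=[
    [0,0.04,0,0,0,0],
    [0,0,0,0,0,0],
    [0,0,0,0,0,0],
    [0,0,0,0,0,0],
  ],
)

```text
time_s: 9.55
tool_pos: [595.3, 69.4, 157.3]
orientation: [-3.133, 0.159, -0.008]
wrist_force: [0.5, 8.7, 10.0]
gripper_width: 10.7
grasp_force: 61.1
```

```bash
cat > chk.py <<'E'
from m import *
s=r.observe(); print(s["tool_pos"],s["wrist_force"],s["moment"],s["joint_vel"].max())
R=Ro.from_rotvec(s["orientation"]).as_matrix();print(np.arctan2(R[1,0],R[0,0]),R[2])
a=np.mean([r.read_camera("top") for _ in range(4)],0)
g=[(240+(539-322)/7.5,150+125/7.5),(240+(485-322)/7.5,150+497/7.5)]
fl,fe,L,E=meas(a,guess=g,near=(220,239))
print(fl,"line",np.polyval(fl,[520,580,640]),"edge",np.polyval(fe,[520,580,640]),len(L))
C=cam("wrist",s); w=np.mean([r.read_camera("wrist") for _ in range(3)],0)
d=w[:,:,2]-w[:,:,0]; Q=[]
for v in range(112,134):
    us=np.arange(500,530); x=d[v,us]; lo,hi=np.median(x[:8]),np.median(x[-8:]); m=(lo+hi)/2
    k=np.where((x[:-1]<m)&(x[1:]>=m))[0]
    if len(k): k=k[0];Q.append((us[k]+(m-x[k])/(x[k+1]-x[k]),v))
e=toz(C,Q,120); fw=np.polyfit(e[:,0],e[:,1],1)
l=w.sum(2);P=[]
for v in list(range(150,180))+list(range(222,345)):
    uc=525-(v-146)*(525-481.5)/204; us=np.arange(int(uc)-9,int(uc)+10); k=np.clip(np.median(l[v,us])*.6-l[v,us],0,None)
    if k.sum(): P.append(((us*k).sum()/k.sum(),v))
Lw=toz(C,P,132); f2=np.polyfit(Lw[:,0],Lw[:,1],1)
print("wrist edge",fw,np.polyval(fw,[640,655]),"line",f2,np.polyval(f2,[520,580,640]),len(Q))
E
python3 chk.py
```

```text
[595.30181078  69.38231277 157.33911561] [0.50865429 8.69783789 9.98940488] [ 1.63904682 -0.05539445  0.00680374] 0.0022787736237147253
-0.10170119679697327 [ 0.00475691 -0.00466948 -0.99997778]
[-0.10856992 13.65657491] line [-42.79978457 -49.3139799  -55.82817522] edge [-43.56202664 -50.03272276 -56.50341888] 45
wrist edge [-0.10842589 14.02166682] [-55.37090146 -56.99728978] line [-0.10606941 11.70619129] [-43.44990425 -49.81406912 -56.17823399] 22
```

```bash
python3 -c "
from bench import r
print(r.close_job())"
```

```text
the job is handed in; nothing more can be done
None
```

I slid the board out flat until the black line lay along the riser's end edge, within about 1 mm by the top and wrist cameras, then handed the job in with the arm still gripping the handle and pressing it down with about 10 N.

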